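# Gauge the press screws by thread pitch

### The arm

A 6-joint arm with a two-finger parallel gripper is mounted at the origin on the work surface. World frame = base frame: x ahead of the robot, y to its left, z up, the work surface at z = 0. Lengths are in mm, angles in rad, forces in N, time in s.
With the tool pointing down it reaches from about 275 to 975 mm from the base axis. Payload 8.4 kg.
Tool frame: the origin (TCP) lies midway between the tips of the shut fingers; the grasp point (between the pads) lies env.hold_point_z behind it (env.hold_point_z is the distance from the TCP to the grasp point, in mm); z points along the fingers, y is the line along which they close (so a half turn about z gives the same grasp; the last joint's range is limited). The gripper opens to 92 mm and grips with 3 to 60 N. Pads are 20 mm wide; open, the fingers measure 128 mm over their backs; the gripper's body (75 mm by 189 mm) begins 69 mm behind the grasp point.
Start: joints at [-1.144, 0.353, 1.633, -0, 1.155, -0.002], TCP at [259.861, -568.419, 214.583] pointing down, gripper open.
Joint ranges: [-2.63, 2.63], [-0.92, 2.1], [0.06, 2.66], [-1.3, 4.44], [0, 2.69], [-3.02, 3.02]. Speed limits (rad/s): [2.22, 2.22, 2.79, 3.14, 3.14, 3.14].

### API

Orientations are given as a 3x3 rotation matrix whose columns are the frame's x, y, z axes.
In Python, from workcell import env gives the robot as it stands.
- The arm moves only by the tool play_rows, never from a script. Its argument "motion" is a list of rows, each a list of 3 entries, a list of its own where there are three numbers: the turn, a rotation vector about the tool's x, y, z in degrees, then the shift along the tool's x, y, z in m, then the opening, from 0 (shut) to 1 (fully open). A call has 1 to 20 rows; each row shifts and turns the commanded pose from where the row before left it, along the tool's axes as they then stand; what a row does not reach is not made up. A row lasts 1/12 s, in which the tool goes at most 41.7 mm and 7.16 degrees, less where a joint would pass 70% of its speed; a pose out of reach is approached as far as the arm can. A call with a gripper value outside its range is refused whole. The fingers move at their own pace and stop on an object; "grip_force" is the grip in N (left out, the last holds). Time passes only in rows, so rows that do not move let the fingers close. It gives the time, the measured TCP pose, the force, the opening and the grip force at its end, in the units of the state.
- env.observe(): the state, without advancing time (a new reading comes with each control period).
- env.read_camera(name): name is "scene" or "top" or "wrist"; returns a dict with "image" (400x640x3 uint8, red, green, blue), "depth" (400x640 float32, mm along the optical axis (not along the pixel's ray), 0 where there is no reading), "fx", "fy", "cx", "cy" (pixels), "R" (3x3) and "t" (3): a world point X has camera coordinates R X + t. Camera axes: x right, y down, z forward; pixel columns grow to the right and rows downward; lengths in mm; the calibration is good to about 2 mm. A picture is of the moment at which its call begins.
- env.sign_off(): hands the job in; it is judged then, once.
The state is a dict: "clock": time; "joint_pos": joint angles; "joint_velocities": joint speeds; "effort": joint torques, N m; "tool_pos": TCP position; "tool_rot": TCP orientation; "force": force on the tool from outside, world axes, zero at the start; "torque": the same for the moment, N m; "grip_width": opening from 0.0 (shut) to 1.0 (fully open); "finger_force": force on a finger pad.
Only numpy, scipy, OpenCV 4.12 (cv2) and the standard library are available. Lean on these libraries where they do the work, as an engineer would, in place of code of your own. Each camera call takes 0.05 s, during which the arm holds its last target. There are 200 camera calls.

### The job

Sort the two threaded press screws in the wooden rack by thread pitch: seat each, lying down, in the gauge plate whose brass teeth match its thread (closely spaced teeth: blue plate; widely spaced: yellow plate), teeth fully down in the thread and head home in the pocket. In the rack only the head can be gripped, and the pocket has no room for fingers, so each will have to be put down on the way (the cork pad is free for that) and taken again by neck or thread; lower the screws in gently, let go, and leave the smooth guide pin in the rack and the other things on the bench as they are.

Things in the scene. Friction and masses are not known exactly. Their poses are not given: they have to be found in the camera images.
- screw_fine: Steel screw, fine: 9 ridges at 8 mm pitch, lying along its x: dark square head 24 x 24 x 26 (x -40..-14), round neck dia 24 (x -14..+14), thread dia 24, root 16 (x +14..+86). Origin on the axis, mid-neck; x to the thread's end. 0.28 kg, centre of mass at x +14. Starts in a rack trough, axis 26 above the bench, head to the robot. On a flat it lies level on its head's flat, axis 12 up.
- screw_coarse: Steel screw, coarse: 6 ridges at 12 mm pitch, lying along its x: dark square head 24 x 24 x 26 (x -40..-14), round neck dia 24 (x -14..+14), thread dia 24, root 16 (x +14..+86). Origin on the axis, mid-neck; x to the thread's end. 0.28 kg, centre of mass at x +14. Starts in a rack trough, axis 26 above the bench, head to the robot. On a flat it lies level on its head's flat, axis 12 up.
- screw_fine_thread (a point): Point on the fine screw's axis at the middle of its thread, 50 from its origin along x.
- screw_coarse_thread (a point): Point on the coarse screw's axis at the middle of its thread, 50 from its origin along x.
- gauge_fine: Fixed gauge plate: blue base 142 x 60 x 6 (x -50..+92), 8 brass V-notched teeth at 8 pitch (x +22..+78, 2.5 thick, tops under 22). Origin on the bench below the seated screw's mid-neck; x from head pocket to teeth. Pocket: floor 14, side walls x -41..-20, y +-15.5..21.5, 38 high, end wall at x -44: no room for fingers beside the head. At the neck (x -14..+14) only the base.
- gauge_coarse: Fixed gauge plate: yellow base 142 x 60 x 6 (x -50..+92), 5 brass V-notched teeth at 12 pitch (x +26..+74, 3.5 thick, tops under 22). Origin on the bench below the seated screw's mid-neck; x from head pocket to teeth. Pocket: floor 14, side walls x -41..-20, y +-15.5..21.5, 38 high, end wall at x -44: no room for fingers beside the head. At the neck (x -14..+14) only the base.
- seat_fine (a point): Place of the fine screw's origin when seated in its plate: axis 26 above the bench, on the plate's middle line, the screw's x along this point's x.
- seat_coarse (a point): Place of the coarse screw's origin when seated in its plate: axis 26 above the bench, on the plate's middle line, the screw's x along this point's x.
- rack: Fixed light-wood rack 96 x 184 x 36 high, origin at the centre of its underside; three troughs along its x axis at y -70, 0 and +70 (30 wide between walls 8 thick, cross rests 14 high, wall tops 36). The screws' and pin's heads stick out of its -x end, origins at x -38; grip only the heads there (flat upright sides 24 apart, middles at x -65).
- pad: Fixed cork pad 180 (x) x 90 (y) x 3 high, origin at the centre of its underside, between rack and gauge plates: empty, for setting a screw down.
- guide_pin: Smooth steel guide pin without thread, otherwise shaped and lying like the screws (same head and origin). Stays in the rack.
- whetstone: Grey-blue whetstone on a dark wood base, 75 x 210 x 37 high, origin under its centre. Stays.
- handle_0: Light-wood knife handle with black ferrule, 138 x 27 x 23, behind the plates, origin under its centre. Stays.
- handle_1: Like handle_0, at the robot's right. Stays.
- oil: Amber oil bottle, dia 48, 110 high, origin under its centre. Stays.
- brush: Hand brush lying on the bench at the right, origin under its centre. Stays.
Not all that is in view belongs to the job. What is shaped like the screw_coarse but orange is not meant.

How it is judged:
By the outcome, as a careful person would: the job done as asked, in the order asked, and still so for the second after the job is handed in, with the robot touching nothing.
It also fails if it takes over 72 s, if anything falls off the work surface, if the arm or the gripper's body presses on something with over 40 N, if the wrist force passes 120 N, or if a joint passes its speed limit or range.

## Working session

There is one attempt and no reset: what is moved stays moved. The work goes in short steps, Python scripts to look and compute and a tool call to move; the robot and the scene stay as the last step left them, time stands still between calls to the robot, and variables do not carry over. Pictures are saved under pics/ and viewed, at most 10 in all, crops included, and the job is handed in when it is done.

Besides the shell and the picture viewer there is one more tool, called after "Emit:" in YAML: its name, and indented under it one key for each argument. play_rows: Moves the arm, as the interface text tells. Its arguments: {"type":"object","properties":{"motion":{"type":"array"},"grip_force":{"type":"number"}},"required":["motion"]}

```bash
mkdir -p pics; ls; python3 - <<'E'
from workcell import env
import cv2,numpy as np
print(env.hold_point_z, env.observe())
for n in ("top","scene"):
    c=env.read_camera(n); cv2.imwrite(f"pics/{n}0.png",c["image"][:,:,::-1]); np.savez(f"{n}0.npz",**c)
    print(n,c["fx"],c["fy"],c["cx"],c["cy"],c["R"].round(3).tolist(),c["t"])
E
```

```text
pics
18.700000000000003 {'clock': 0.0, 'joint_pos': array([-1.14442790e+00,  3.53630479e-01,  1.63411014e+00,  3.43967333e-06,
        1.15525825e+00, -2.40112954e-03]), 'joint_velocities': array([-1.09816904e-03,  1.45406970e-05, -9.73082260e-04,  8.90666607e-05,
        3.94019406e-04,  2.21829756e-03]), 'effort': array([ 2.08646918e-03, -5.93850410e+01, -3.34208965e+01,  6.99954294e-02,
        2.35799351e-02, -7.97648795e-05]), 'tool_pos': array([ 259.63690349, -567.96450719,  213.88502379]), 'tool_rot': array([[ 9.09478576e-01,  4.15750388e-01, -5.78700698e-04],
       [ 4.15750790e-01, -9.09477673e-01,  1.28162686e-03],
       [ 6.52150062e-06, -1.40620745e-03, -9.99999011e-01]]), 'force': array([ 0.11007275, -1.15393057,  0.33204787]), 'torque': array([ 0.00169724, -0.02221947, -0.06540619]), 'finger_force': 0.0, 'grip_width': 1.000669009819339}
top 386.8007312583845 386.8007312583845 314.12221613715775 196.09600344421008 [[0.011, -1.0, -0.013], [-0.998, -0.01, -0.06], [0.06, 0.014, -0.998]] [ -10.37476427  472.85719087 1075.78276033]
scene 510.6233599663421 510.6233599663421 315.0087302679744 204.41497391475616 [[0.276, 0.961, -0.014], [0.808, -0.24, -0.538], [-0.52, 0.137, -0.843]] [-131.38478271 -374.66839417 1682.67513069]
```

View pics/top0.png

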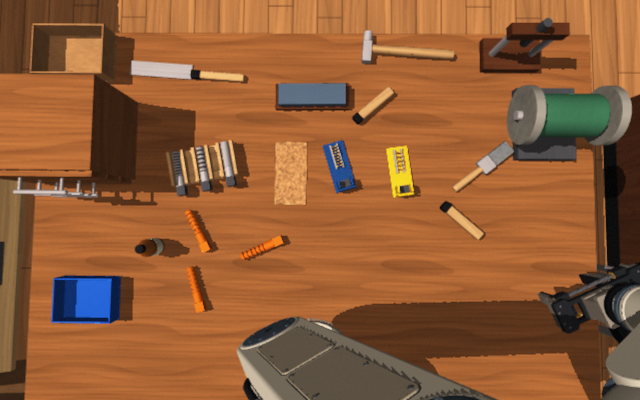

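View pics/scene0.png

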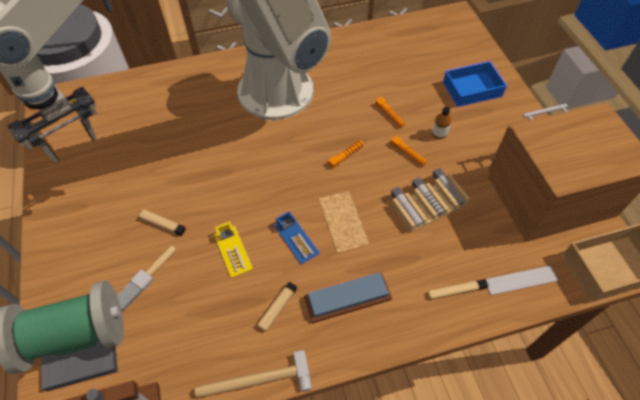

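Top view: wooden rack at (203,168) with three steel pieces, heads at (181,190), (206,186) and (233,182). The pad is at (291,173), the blue plate at (339,166) and the yellow plate at (400,171). Three orange look-alikes at (198,230), (263,248) and (197,288) are not meant. Next is a close crop to tell fine, coarse and pin apart.

```bash
python3 - <<'E'
import cv2,numpy as np
t=cv2.imread("pics/top0.png"); s=cv2.imread("pics/scene0.png")
a=cv2.resize(t[130:200,158:248],(400,300),interpolation=cv2.INTER_CUBIC)
b=cv2.resize(s[160:235,385:475],(400,300),interpolation=cv2.INTER_CUBIC)
c=cv2.resize(t[130:205,315:425],(400,300),interpolation=cv2.INTER_CUBIC)
d=cv2.resize(s[205:280,205:325],(400,300),interpolation=cv2.INTER_CUBIC)
cv2.imwrite("pics/crop1.png",np.vstack([np.hstack([a,b]),np.hstack([c,d])]))
E
cat > h.py <<'E'
import numpy as np,cv2
def world(c,u,v,z=None):
    """pixel -> world via depth, or via plane z"""
    R,t=c["R"],c["t"]; r=np.array([(u-c["cx"])/c["fx"],(v-c["cy"])/c["fy"],1.])
    o=-R.T@t; d=R.T@r
    return o+d*((z-o[2])/d[2]) if z is not None else o+d*c["depth"][int(round(v)),int(round(u))]
def cloud(c):
    v,u=np.mgrid[0:400,0:640]; D=c["depth"].astype(float)
    p=np.stack([(u-c["cx"])/c["fx"]*D,(v-c["cy"])/c["fy"]*D,D],-1)
    return (p-c["t"])@c["R"]
E
python3 - <<'E'
from h import *
c=dict(np.load("top0.npz")); P=cloud(c); hsv=cv2.cvtColor(c["image"],cv2.COLOR_RGB2HSV)
for n,(x0,x1,y0,y1),lo,hi in [("blue",(318,360,135,198),(100,120,40),(125,255,255)),("yellow",(382,420,140,202),(23,150,80),(33,255,255))]:
    m=np.zeros((400,640),np.uint8); m[y0:y1,x0:x1]=cv2.inRange(hsv,lo,hi)[y0:y1,x0:x1]
    p=P[m>0]; print(n,len(p),np.percentile(p[:,2],[5,25,50,75,95]).round(1))
    r=cv2.minAreaRect(p[:,:2].astype(np.float32)); print(r, cv2.boxPoints(r).round().tolist())
    h=p[p[:,2]>28]; print("high pts",len(h),h.mean(0) if len(h) else "")
for n,(x0,x1,y0,y1) in dict(pad=(268,315,135,212),rack=(160,250,132,200)).items():
    p=P[y0:y1,x0:x1].reshape(-1,3); 
    if n=="rack": p=p[(p[:,2]>15)&(p[:,2]<60)]
    else: p=p[cv2.inRange(hsv,(0,0,150),(30,140,255))[y0:y1,x0:x1].ravel()>0]
    r=cv2.minAreaRect(p[:,:2].astype(np.float32)); print(n,len(p),np.median(p[:,2]),r,cv2.boxPoints(r).round().tolist())
print(world(c,60,120),world(c,100,120),world(c,291,120))
E
```

```text
blue 684 [ 4.2  6.   7.3  9.1 37.9]
((519.05810546875, -73.39573669433594), (96.71235656738281, 226.74122619628906), 87.57872009277344) [[404.0, -117.0], [630.0, -126.0], [634.0, -30.0], [408.0, -20.0]]
high pts 74 [496.66819862 -88.46697949 109.26711098]
yellow 658 [ 3.3  5.5  7.   8.5 36.5]
((517.3367309570312, -142.01995849609375), (142.6082763671875, 294.7848205566406), 16.158164978027344) [[408.0, -20.0], [490.0, -303.0], [627.0, -264.0], [545.0, 19.0]]
high pts 53 [ 488.6425719  -250.67180413   57.18237976]
pad 21 4.225856472288937 ((536.10888671875, 69.15980529785156), (73.7864990234375, 166.17677307128906), 89.77462005615234) [[453.0, 33.0], [619.0, 32.0], [619.0, 106.0], [453.0, 106.0]]
rack 2278 35.663760720385866 ((546.2908325195312, 305.9429931640625), (126.8436050415039, 188.0962677001953), 11.430541038513184) [[465.0, 386.0], [503.0, 201.0], [627.0, 226.0], [590.0, 411.0]]
[632.53817139 586.66915685 219.45627727] [640.73721181 509.70130633 190.10936555] [ 6.93465031e+02  6.40034911e+01 -3.83737910e-02]
```

View pics/crop1.png

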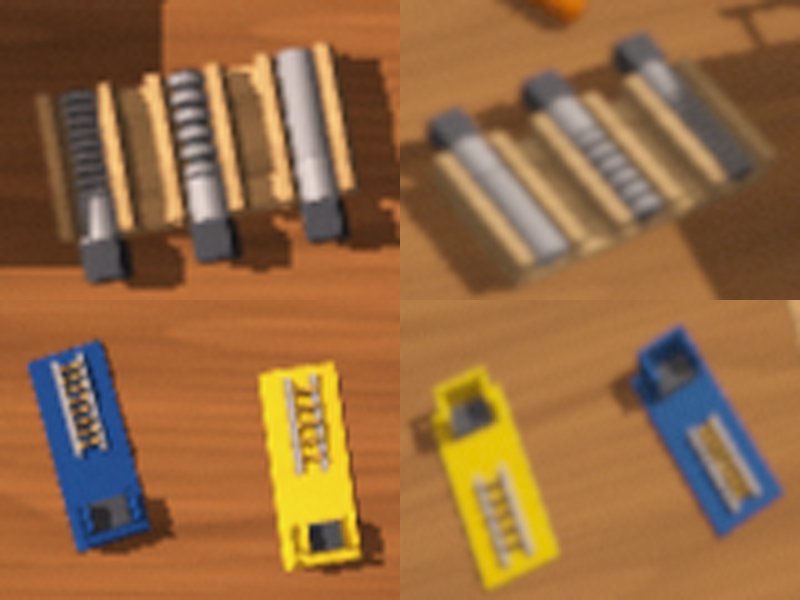

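Crop: the left trough (80,160) holds the screw with about 9 dense ridges, so it is the fine one. The middle trough (195,160) holds about 6 wide ridges, the coarse one. The right trough holds the smooth pin. Both plates have their pocket towards the robot, blue at (110,515) and yellow at (325,540).

```bash
python3 - <<'E'
from h import *
c=dict(np.load("top0.npz")); P=cloud(c); hsv=cv2.cvtColor(c["image"],cv2.COLOR_RGB2HSV)
def rect(n,m,z):
    m=cv2.morphologyEx(m,cv2.MORPH_CLOSE,np.ones((3,3),np.uint8))
    k,l,st,_=cv2.connectedComponentsWithStats(m); i=1+st[1:,4].argmax()
    v,u=np.nonzero(l==i)
    p=np.array([world(c,a,b,z)[:2] for a,b in zip(u,v)],np.float32)
    r=cv2.minAreaRect(p); print(n,len(p),np.round(r[0],1),np.round(r[1],1),round(r[2],2)); return r
def sub(m,x0,x1,y0,y1):
    o=np.zeros_like(m);o[y0:y1,x0:x1]=m[y0:y1,x0:x1];return o
rect("blue",sub(cv2.inRange(hsv,(100,120,40),(125,255,255)),318,360,135,198),6)
rect("yellow",sub(cv2.inRange(hsv,(23,150,80),(33,255,255)),382,420,140,202),6)
print("padpx",hsv[173,291],hsv[150,285],hsv[173,265],hsv[173,316])
z=P[...,2]
rect("rackhigh",sub(((z>20)&(z<60)).astype(np.uint8)*255,155,250,132,200),30)
for n,(u,v) in dict(fine=(181,190),coarse=(206,186.5),pin=(231,181)).items(): print(n,world(c,u,v,38).round(1),world(c,u,v).round(1))
for n,(u,v) in dict(bpk=(344,183),ypk=(403.5,189),pad0=(275,142),pad1=(307,143),pad2=(275,204),pad3=(307,205)).items(): print(n,world(c,u,v,14 if 'pk' in n else 3).round(1))
w=__import__('workcell').env.read_camera("wrist"); from workcell import env; o=env.observe()
print("camera in tool:", (o["tool_rot"].T@(-w["R"].T@w["t"]-o["tool_pos"])).round(1), (w["R"]@o["tool_rot"]).round(3).tolist(), w["fx"])
E
```

```text
blue 699 [560.1 -75.8] [139.3  58.2] 16.7
yellow 687 [ 546.6 -248.2] [140.6  59. ] 8.23
padpx [ 14 152 208] [ 14 152 226] [ 12 178 182] [ 13 178 182]
rackhigh 757 [533.2 371.2] [129.   57.7] 11.33
fine [484.7 363.3  38. ] [484.6 362.7  39.7]
coarse [495.1 294.   38. ] [495.2 294.3  37.2]
pin [511.1 225.   38. ] [511.1 224.9  38.1]
bpk [510.8 -89.3  14. ]
ypk [ 495.5 -256.6   14. ]
pad0 [628.2 108.9   3. ]
pad1 [626.1  16.8   3. ]
pad2 [449.9 105.9   3. ]
pad3 [448.   14.7   3. ]
camera in tool: [  76.8    1.1 -170. ] [[0.001, 1.0, -0.0], [-0.963, 0.001, -0.271], [-0.271, 0.0, 0.963]] 357.9018296247185
```

Emit:
play_rows:
  motion:
    - [[0, 0, 0], [0.0335, -0.0187, 0.0065], 0.55]
    - [[0, 0, 0], [0.0335, -0.0187, 0.0065], 0.55]
    - [[0, 0, 0], [0.0335, -0.0187, 0.0065], 0.55]
    - [[0, 0, 0], [0.0335, -0.0187, 0.0065], 0.55]
    - [[0, 0, 0], [0.0335, -0.0187, 0.0065], 0.55]
    - [[0, 0, 0], [0.0335, -0.0187, 0.0065], 0.55]
    - [[0, 0, 0], [0.0335, -0.0187, 0.0065], 0.55]
    - [[0, 0, 0], [0.0335, -0.0187, 0.0065], 0.55]
    - [[0, 0, 0], [0.0335, -0.0187, 0.0065], 0.55]
    - [[0, 0, 0], [0.0335, -0.0187, 0.0065], 0.55]
    - [[0, 0, 0], [0.0335, -0.0187, 0.0065], 0.55]
    - [[0, 0, 0], [0.0335, -0.0187, 0.0065], 0.55]
    - [[0, 0, 0], [0.0335, -0.0187, 0.0065], 0.55]
    - [[0, 0, 6.1], [0, 0, 0], 0.55]
    - [[0, 0, 6.1], [0, 0, 0], 0.55]
    - [[0, 0, 0], [0, 0, 0], 0.55]

```text
clock: 1.48
tool_pos: [555.0, -165.3, 129.6]
tool_rot: [[0.977, 0.211, -0.001], [0.211, -0.977, 0.0], [-0.001, -0.0, -1.0]]
force: [0.5, -1.2, -0.4]
grip_width: 0.547
finger_force: 0.0
```

```bash
python3 - <<'E'
from workcell import env
import cv2,numpy as np
o=env.observe(); print(o["clock"],o["tool_pos"],o["grip_width"],o["tool_rot"].round(4).tolist())
c=env.read_camera("wrist"); cv2.imwrite("pics/w1.png",c["image"][:,:,::-1]); np.savez("w1.npz",**c)
E
```

```text
1.4833 [ 554.99436746 -165.30246509  129.59102172] 0.5474199006974507 [[0.9774, 0.2112, -0.0008], [0.2112, -0.9774, 0.0002], [-0.0008, -0.0004, -1.0]]
```

View pics/w1.png

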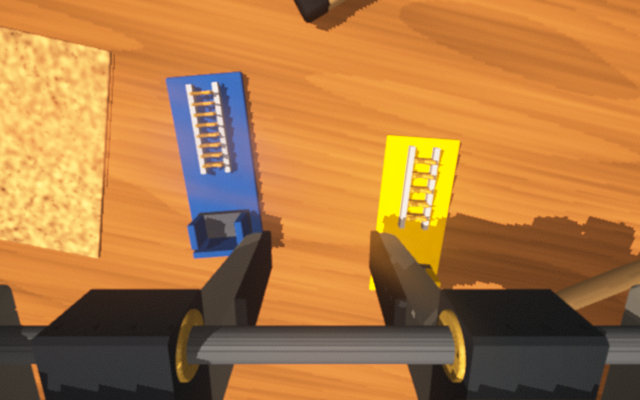

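Wrist view: the blue plate's far corners are at (167,77) and (242,71), its teeth run along (208,90–170) and its pocket is at (222,232). The yellow far corners are at (388,136) and (460,139), with teeth along (424,155–225).

```bash
cat > plate.py <<'E'
from h import *
def plane(c,m,z):
    v,u=np.nonzero(m); d=np.stack([(u-c["cx"])/c["fx"],(v-c["cy"])/c["fy"],np.ones(len(u))],1)@c["R"]
    o=-c["R"].T@c["t"]; return (o+d*((z-o[2])/d[:,2])[:,None])[:,:2]
def fit(c,lo,hi,pose,ylim):
    """plate pose (x,y,yaw) from colour mask; edges of base top z=6"""
    hsv=cv2.cvtColor(c["image"],cv2.COLOR_RGB2HSV); m=cv2.inRange(hsv,lo,hi); P=plane(c,m,6)
    pose=np.array(pose,float)
    for _ in range(6):
        a=pose[2]; B=np.array([[np.cos(a),np.sin(a)],[-np.sin(a),np.cos(a)]]); q=(P-pose[:2])@B.T
        q=q[(abs(q[:,0]-21)<85)&(abs(q[:,1])<42)]
        xs=np.arange(ylim[0],ylim[1],3.); L=[];H=[]
        for x in xs:
            s=q[abs(q[:,0]-x)<1.5][:,1]; L.append(s.min());H.append(s.max())
        fl=np.polyfit(xs,L,1); fh=np.polyfit(xs,H,1)
        E=np.median([q[abs(q[:,1]-y)<2][:,0].max() for y in range(-22,23,4)])
        mid=(np.polyval(fl,0)+np.polyval(fh,0))/2; da=(fl[0]+fh[0])/2; dx=E-91.6
        pose[:2]+=B.T@[dx,mid]; pose[2]+=da
    print("pose",pose[:2].round(2),np.degrees(pose[2]).round(2),"width",(np.polyval(fh,30)-np.polyval(fl,30)).round(1),"slopes",fl[0],fh[0])
    return pose
def teeth(c,pose,z=20):
    """profile along plate x of non-plate colours on centreline"""
    a=pose[2]; out=[]
    g=cv2.cvtColor(c["image"],cv2.COLOR_RGB2LAB).astype(np.float32)
    xs=np.arange(10,92,.5)
    for x in xs:
        w=[]
        for y in np.arange(-3,3.1,1.):
            X=np.array([pose[0]+x*np.cos(a)-y*np.sin(a),pose[1]+x*np.sin(a)+y*np.cos(a),z]); p=c["R"]@X+c["t"]
            w.append((c["fx"]*p[0]/p[2]+c["cx"],c["fy"]*p[1]/p[2]+c["cy"]))
        w=np.array(w,np.float32); out.append(cv2.remap(g,w[:,0][None],w[:,1][None],cv2.INTER_LINEAR).mean((0,1)))
    return xs,np.array(out)
E
python3 - <<'E'
from plate import *
from scipy.signal import find_peaks
c=dict(np.load("w1.npz"))
for n,lo,hi,p0,yl,ch in [("blue",(100,120,40),(125,255,255),(540,-81.8,.291),(-5,85),2),("yellow",(25,150,80),(33,255,255),(525.8,-251.2,.144),(40,85),2)]:
    p=fit(c,lo,hi,p0,yl)
    for z in(16,22):
        xs,t=teeth(c,p,z); s=t[:,1]if n=="yellow" else t[:,2]
        k,_=find_peaks(s,prominence=4); print(z,xs[k],s[k].round())
E
```

```text
Traceback (most recent call last):
  File "plate.py", line 14, in fit
    s=q[abs(q[:,0]-x)<1.5][:,1]; L.append(s.min());H.append(s.max())
                                          ~~~~~^^
ValueError: zero-size array to reduction operation minimum which has no identity
```

```bash
python3 - <<'E'
from plate import *
c=dict(np.load("w1.npz"))
hsv=cv2.cvtColor(c["image"],cv2.COLOR_RGB2HSV)
print(hsv[190,205],hsv[76,220],hsv[180,393],world(c,242,71,6),world(c,167,77,6),world(c,388,136,6),world(c,460,139,6),world(c,205,190),world(c,205,190,6))
p=c["R"]@np.array([540,-81.8,6])+c["t"];print(p[:2]/p[2]*c["fx"]+[c["cx"],c["cy"]])
E
```

```text
[113 116 183] [108 171 191] [ 29 255 255] [635.054324   -86.93026412   6.        ] [618.27104821 -30.47994316   6.        ] [ 610.72346514 -210.80156761    6.        ] [ 620.84088052 -268.84563301    6.        ] [533.7162372  -70.88326874   5.65730986] [533.82919943 -70.97550356   6.        ]
[218.66806652 185.73282557]
```

```bash
cat > pf.py <<'E'
from plate import *
from scipy.signal import find_peaks
import sys
def run(f,sel=("blue","yellow"),yl={"blue":(-5,85),"yellow":(40,85)}):
  c=dict(np.load(f)); R={}
  for n,lo,hi,p0 in [("blue",(100,70,40),(125,255,255),(540,-81.8,.291)),("yellow",(25,150,80),(33,255,255),(525.8,-251.2,.144))]:
    if n not in sel: continue
    R[n]=p=fit(c,lo,hi,p0,yl[n])
    for z in(16,22):
        xs,t=teeth(c,p,z); s=t[:,2]if n=="blue" else -t[:,2]
        k,_=find_peaks(s,prominence=4); print(z,xs[k],s[k].round())
  return R
if __name__=="__main__": run(sys.argv[1])
E
python3 pf.py w1.npz
```

```text
pose [538.13 -83.97] 16.65 width 58.2 slopes -0.003830628040634752 0.0038306280409555696
16 [22.  30.5 38.5 46.5 54.5 62.5 70.5 78.5] [178. 175. 175. 177. 181. 181. 181. 185.]
22 [23.5 31.  39.  47.  54.5 62.5 70.5 78. ] [175. 173. 172. 174. 177. 179. 177. 181.]
pose [ 524.94 -252.45] 8.33 width 59.5 slopes -0.0004155664705043189 0.00041556645887341146
16 [29.  40.5 52.5 64.  75.5] [-175. -180. -183. -186. -187.]
22 [31.  42.5 54.  65.5 76.5] [-175. -181. -184. -185. -188.]
```

Emit:
play_rows:
  motion:
    - [[0, 0, 0.9], [0, 0, 0], 0.55]
    - [[0, 0, 0], [0, -0.0385, -0.0008], 0.55]
    - [[0, 0, 0], [0, -0.0385, -0.0008], 0.55]
    - [[0, 0, 0], [0, -0.0385, -0.0008], 0.55]
    - [[0, 0, 0], [0, -0.0385, -0.0008], 0.55]
    - [[0, 0, 0], [0, -0.0385, -0.0008], 0.55]
    - [[0, 0, 0], [0, -0.0385, -0.0008], 0.55]
    - [[0, 0, 0], [0, -0.0385, -0.0008], 0.55]
    - [[0, 0, 0], [0, -0.0385, -0.0008], 0.55]
    - [[0, 0, 0], [0, -0.0385, -0.0008], 0.55]
    - [[0, 0, 0], [0, -0.0385, -0.0008], 0.55]
    - [[0, 0, 0], [0, -0.0385, -0.0008], 0.55]
    - [[0, 0, 0], [0, -0.0385, -0.0008], 0.55]
    - [[0, 0, 0], [0, -0.0385, -0.0008], 0.55]
    - [[0, 0, 0], [0, 0, 0], 0.55]
    - [[0, 0, 0], [0, 0, 0], 0.55]

```text
clock: 2.87
tool_pos: [455.1, 325.4, 140.6]
tool_rot: [[0.979, 0.203, 0.0], [0.203, -0.979, 0.0], [0.0, -0.0, -1.0]]
force: [-0.4, 0.1, -0.2]
grip_width: 0.548
finger_force: 0.0
```

```bash
python3 - <<'E'
from workcell import env
import cv2,numpy as np
o=env.observe(); print(o["clock"],o["tool_pos"],o["tool_rot"].round(4).tolist())
c=env.read_camera("wrist"); cv2.imwrite("pics/w2.png",c["image"][:,:,::-1]); np.savez("w2.npz",**c)
E
```

```text
2.8667 [455.07284397 325.40708615 140.55592369] [[0.9792, 0.203, 0.0003], [0.203, -0.9792, 0.0002], [0.0003, -0.0001, -1.0]]
```

View pics/w2.png

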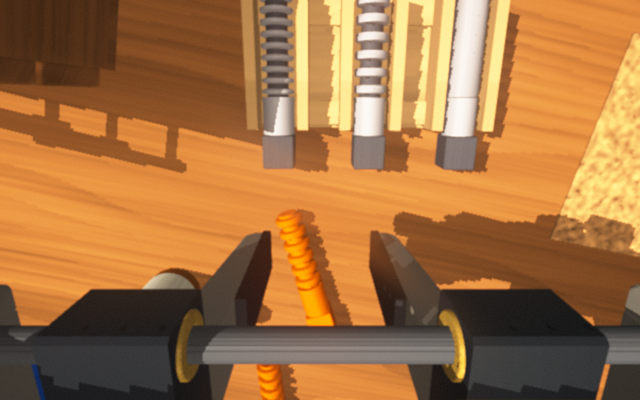

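Fine head top is at about (279,152), coarse at (368,152), pin at (456,153). An orange dummy lies below, at (305,270).

```bash
python3 - <<'E'
from h import *
c=dict(np.load("w2.npz")); P=cloud(c); g=cv2.cvtColor(c["image"],cv2.COLOR_RGB2HSV)
ax=np.array([.9792,.203]); ay=np.array([-.203,.9792]); T=np.array([455.07,325.41])
for n,u0,u1 in [("fine",255,305),("coarse",345,395),("pin",432,482)]:
    p=P[120:180,u0:u1].reshape(-1,3); s=g[120:180,u0:u1].reshape(-1,3)
    k=(p[:,2]>34)&(p[:,2]<42)&(s[:,2]<110)&(s[:,1]<100); p=p[k]
    r=cv2.minAreaRect(p[:,:2].astype(np.float32))
    d=(p[:,:2]-T); a=d@ax; b=d@ay
    print(n,len(p),"z",np.median(p[:,2]).round(1),"ctr",np.round(r[0],1),np.round(r[1],1),round(r[2],1),"tool dx",np.percentile(a,[1,99]).round(1),"left",np.percentile(b,[1,99]).round(1))
E
```

```text
fine 12 z 36.8 ctr [494.7 353.8] [6.9 1.3] 23.6 tool dx [41.2 47.9] left [19.6 21. ]
  return _methods._mean(a, axis=axis, dtype=dtype,
  ret = ret.dtype.type(ret / rcount)
Traceback (most recent call last):
IndexError: index -1 is out of bounds for axis 0 with size 0
```

```bash
python3 - <<'E'
from h import *
c=dict(np.load("w2.npz")); P=cloud(c); g=cv2.cvtColor(c["image"],cv2.COLOR_RGB2HSV)
print(g[152,279],g[152,368],P[152,279],P[152,368],P[152,456])
ax=np.array([.9792,.203]); ay=np.array([-.203,.9792]); T=np.array([455.07,325.41])
for n,u,uL in [("fine",279,255),("coarse",368,345),("pin",456,432)]:
    for lab,(r0,r1) in dict(head=(137,180),).items():
        p=P[r0:r1,uL:uL+50].reshape(-1,3); p=p[(p[:,2]>28)&(p[:,2]<48)]; d=p[:,:2]-T
        print(n,len(p),np.median(p[:,2]).round(1),"x",np.percentile(d@ax,[1,50,99]).round(1),"left",np.percentile(d@ay,[2,50,98]).round(1))
    V=g[100:180,u,2].astype(int); print("V",V[20:].tolist())
    print("Urow", g[152,uL:uL+50,2].tolist())
    for v in (134.5,168.5): print(world(c,u,v,38).round(1),((world(c,u,v,38)[:2]-T)@ax).round(1),((world(c,u,v,38)[:2]-T)@ay).round(1))
E
```

```text
[ 10  78 157] [  8  43 142] [483.28797086 362.31815921  38.25518008] [497.02062388 295.52581882  37.06599659] [510.88734051 229.84502205  38.20823271]
fine 1019 37.8 x [22.5 34.9 46.5] left [19.4 30.9 42.6]
V [245, 245, 245, 245, 245, 245, 245, 246, 245, 245, 246, 245, 245, 246, 243, 204, 145, 140, 141, 142, 144, 145, 146, 146, 149, 148, 149, 151, 150, 152, 158, 156, 157, 158, 160, 158, 161, 159, 158, 160, 159, 161, 160, 161, 160, 158, 160, 160, 182, 225, 236, 236, 237, 237, 237, 235, 231, 229, 230, 229]
Urow [223, 221, 224, 227, 229, 230, 228, 212, 170, 157, 160, 157, 157, 158, 154, 157, 159, 157, 156, 159, 159, 158, 159, 159, 157, 156, 159, 154, 156, 156, 155, 152, 153, 154, 154, 151, 147, 137, 116, 115, 132, 154, 159, 159, 159, 154, 157, 156, 155, 156]
[496.3 364.6  38. ] 48.4 30.0
[470.6 360.1  38. ] 22.2 30.8
coarse 1021 37.8 x [22.6 35.1 46.6] left [-49.8 -38.1 -26.7]
V [252, 252, 252, 252, 252, 252, 252, 252, 252, 252, 252, 252, 252, 252, 252, 242, 185, 140, 138, 142, 142, 143, 141, 141, 143, 143, 143, 143, 144, 141, 143, 141, 142, 142, 142, 145, 144, 144, 144, 145, 145, 143, 
[... 384 characters left out ...]
292.6  38. ] 22.3 -38.1
pin 1136 37.8 x [21.9 34.4 46.6] left [-119.7 -107.   -96.4]
V [252, 252, 252, 252, 252, 252, 252, 252, 252, 252, 252, 252, 252, 252, 253, 253, 220, 150, 137, 137, 138, 139, 138, 137, 138, 140, 138, 138, 135, 136, 139, 140, 137, 137, 138, 140, 137, 137, 136, 136, 135, 136, 135, 136, 137, 135, 138, 134, 131, 126, 151, 204, 235, 240, 241, 241, 241, 242, 240, 239]
Urow [217, 219, 215, 189, 128, 99, 97, 98, 99, 99, 99, 99, 109, 123, 136, 136, 136, 136, 138, 139, 136, 137, 136, 137, 137, 138, 137, 137, 135, 138, 135, 131, 134, 132, 133, 134, 132, 132, 136, 135, 133, 134, 129, 126, 132, 138, 141, 144, 144, 142]
[523.6 233.8  38. ] 48.5 -103.6
[498.6 225.9  38. ] 22.4 -106.3
```

Emit:
play_rows:
  motion:
    - [[0, 0, 0], [0.0173, -0.0155, 0], 0.55]
    - [[0, 0, 0], [0.0172, -0.0155, 0], 0.55]
    - [[0, 0, 0], [0, 0, 0.03], 0.55]
    - [[0, 0, 0], [0, 0, 0.035], 0.55]
    - [[0, 0, 0], [0, 0, 0.03], 0.55]
    - [[0, 0, 0], [0, 0, 0.02], 0.55]
    - [[0, 0, 0], [0, 0, 0.0096], 0.55]
    - [[0, 0, 0], [0, 0, 0], 0.55]
    - [[0, 0, 0], [0, 0, 0], 0]
    - [[0, 0, 0], [0, 0, 0], 0]
    - [[0, 0, 0], [0, 0, 0], 0]
    - [[0, 0, 0], [0, 0, 0], 0]
  grip_force: 50

```text
clock: 3.92
tool_pos: [483.8, 362.1, 17.4]
tool_rot: [[0.98, 0.199, 0.002], [0.199, -0.98, 0.002], [0.002, -0.001, -1.0]]
force: [-1.1, 1.5, 1.0]
grip_width: 0.283
finger_force: 1.0
```

Emit:
play_rows:
  motion:
    - [[0, 0, 0], [0, 0, 0], 0]
    - [[0, 0, 0], [0, 0, 0], 0]
    - [[0, 0, 0], [0, 0, 0], 0]
    - [[0, 0, 0], [0, 0, 0], 0]

```text
clock: 4.25
tool_pos: [483.7, 362.2, 17.2]
tool_rot: [[0.98, 0.199, 0.002], [0.199, -0.98, 0.001], [0.002, -0.001, -1.0]]
force: [-1.0, 0.7, 7.6]
grip_width: 0.257
finger_force: 49.5
```

Emit:
play_rows:
  motion:
    - [[0, 0, 0], [0, 0, -0.01], 0]
    - [[0, 0, 0], [0, 0, -0.02], 0]
    - [[0, 0, 0], [0, 0, -0.03], 0]
    - [[0, 0, 0], [0, 0, -0.02], 0]
    - [[0, 0, 0], [-0.003, 0.016, 0], 0]
    - [[0, 0, 0], [-0.006, 0.03, 0], 0]
    - [[0, 0, 0], [-0.007, 0.038, 0], 0]
    - [[0, 0, 0], [-0.007, 0.038, 0], 0]
    - [[0, 0, 0], [-0.007, 0.038, 0], 0]
    - [[0, 0, 0], [-0.007, 0.038, 0], 0]
    - [[0, 0, 0], [-0.007, 0.038, 0], 0]
    - [[0, 0, 0], [-0.006, 0.034, 0], 0]
    - [[0, 0, 0], [-0.004, 0.024, 0], 0]
    - [[0, 0, 0], [-0.003, 0.012, 0], 0]
    - [[0, 0, 0], [0, 0, 0], 0]
    - [[0, 0, 0], [0, 0, 0], 0]

```text
clock: 5.58
tool_pos: [487.3, 49.9, 95.6]
tool_rot: [[0.98, 0.197, -0.001], [0.197, -0.98, 0.0], [-0.001, -0.0, -1.0]]
force: [0.5, -0.2, -3.5]
grip_width: 0.253
finger_force: 49.5
```

```bash
python3 - <<'E'
from workcell import env
import cv2,numpy as np
from h import *
o=env.observe(); print(o["clock"],o["tool_pos"],o["grip_width"],o["finger_force"],o["force"])
c=env.read_camera("wrist"); cv2.imwrite("pics/w3.png",c["image"][:,:,::-1]); np.savez("w3.npz",**c)
P=cloud(c)
T=o["tool_pos"]; R=o["tool_rot"]; q=(P-T)@R
k=(abs(q[...,1])<14)&(q[...,0]>-10)&(q[...,0]<130)&(q[...,2]<15)&(q[...,2]>-60)
for a in range(-10,130,10):
    s=q[k&(abs(q[...,0]-a)<5)&(abs(q[...,1])<3)]
    if len(s): print(a,len(s),s[:,2].min().round(1),np.median(s[:,2]).round(1))
E
```

```text
5.5833 [487.29120783  49.85421342  95.58206567] 0.25301717910485755 49.52041447162628 [ 0.53818071 -0.22257502 -3.49569388]
-10 127 -22.1 -20.5
0 251 -22.0 -20.5
10 269 -22.1 -20.4
20 275 -21.8 -20.3
30 299 -21.8 -20.2
40 309 -22.0 -19.8
50 340 -21.5 -18.1
60 335 -21.4 -16.5
70 342 -20.9 -16.7
80 385 -21.3 -17.9
90 393 -21.2 -17.9
100 409 -21.4 -16.4
110 343 -21.2 -17.0
```

View pics/w3.png

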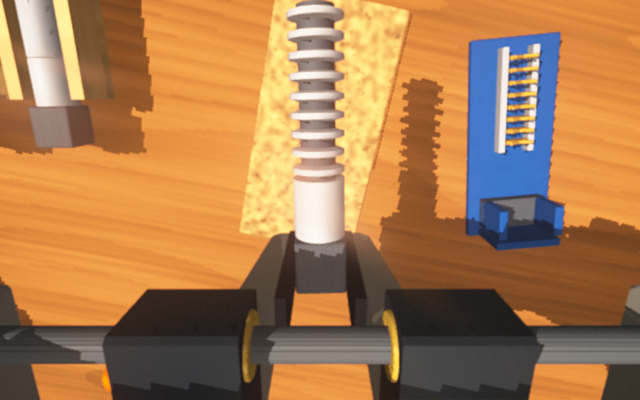

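The fine screw hangs level in the fingers with its head at (320,265). The thread points up the image, over the pad.

Emit:
play_rows:
  motion:
    - [[0, 0, 0], [0, 0, 0.02], 0]
    - [[0, 0, 0], [0, 0, 0.03], 0]
    - [[0, 0, 0], [0, 0, 0.022], 0]
    - [[0, 0, 0], [0, 0, 0.01], 0]
    - [[0, 0, 0], [0, 0, 0.004], 0]
    - [[0, 0, 0], [0, 0, 0.001], 0]
    - [[0, 0, 0], [0, 0, 0.001], 0]
    - [[0, 0, 0], [0, 0, 0], 0]

```text
clock: 6.3
tool_pos: [488.8, 50.6, 8.8]
tool_rot: [[0.98, 0.199, 0.002], [0.199, -0.98, 0.0], [0.002, 0.0, -1.0]]
force: [-0.7, 0.5, -3.1]
grip_width: 0.26
finger_force: 49.5
```

Emit:
play_rows:
  motion:
    - [[0, 0, 0], [0, 0, 0.001], 0]
    - [[0, 0, 0], [0, 0, 0.0005], 0]
    - [[0, 0, 0], [0, 0, 0.0005], 0]
    - [[0, 0, 0], [0, 0, 0], 0]

```text
clock: 6.63
tool_pos: [488.5, 50.3, 6.5]
tool_rot: [[0.98, 0.199, 0.001], [0.199, -0.98, 0.0], [0.001, 0.0, -1.0]]
force: [-0.6, 0.3, 3.2]
grip_width: 0.254
finger_force: 49.5
```

Emit:
play_rows:
  motion:
    - [[0, 0, 0], [0, 0, 0], 0.45]
    - [[0, 0, 0], [0, 0, 0], 0.45]
    - [[0, 0, 0], [0, 0, 0], 0.45]
    - [[0, 0, 0], [0.01, 0, 0], 0.45]
    - [[0, 0, 0], [0.014, 0, 0], 0.45]
    - [[0, 0, 0], [0.007, 0, 0], 0.45]
    - [[0, 0, 0], [0, 0, 0], 0]
    - [[0, 0, 0], [0, 0, 0], 0]
    - [[0, 0, 0], [0, 0, 0], 0]
    - [[0, 0, 0], [0, 0, 0], 0]
    - [[0, 0, 0], [0, 0, 0], 0]
    - [[0, 0, 0], [0, 0, 0], 0]

```text
clock: 7.63
tool_pos: [517.7, 56.3, 5.7]
tool_rot: [[0.98, 0.199, -0.001], [0.199, -0.98, -0.0], [-0.001, -0.0, -1.0]]
force: [0.5, -0.2, -3.0]
grip_width: 0.248
finger_force: 49.9
```

Emit:
play_rows:
  motion:
    - [[0, 0, 0], [0, 0, -0.01], 0]
    - [[0, 0, 0], [0, 0, -0.02], 0]
    - [[0, 0, 0], [0, 0, -0.03], 0]
    - [[0, 0, 0], [0, 0.01, -0.02], 0]
    - [[0, 0, 0], [-0.001, 0.025, 0], 0]
    - [[0, 0, 0], [-0.002, 0.036, 0], 0]
    - [[0, 0, 0], [-0.001, 0.036, 0], 0]
    - [[0, 0, 0], [-0.001, 0.024, 0], 0]
    - [[0, 0, 0], [0, 0.01, 0], 0]
    - [[0, 0, -5.2], [0, 0, 0], 0]
    - [[0, 0, 0], [0, 0, 0], 0]
    - [[0, 0, 0], [0, 0, 0], 0]

```text
clock: 8.63
tool_pos: [541.0, -82.3, 86.0]
tool_rot: [[0.959, 0.285, -0.001], [0.285, -0.959, 0.0], [-0.0, -0.0, -1.0]]
force: [-0.0, 0.7, -2.7]
grip_width: 0.248
finger_force: 49.9
```

```bash
cat > look.py <<'E'
import sys
from workcell import env
from h import *
n=sys.argv[1]
o=env.observe(); print(o["clock"],o["tool_pos"].round(2),o["grip_width"],o["finger_force"],o["force"].round(1),np.degrees(np.arctan2(o["tool_rot"][1,0],o["tool_rot"][0,0])).round(2))
c=env.read_camera("wrist"); cv2.imwrite(f"pics/{n}.png",c["image"][:,:,::-1]); np.savez(f"{n}.npz",**c,T=o["tool_pos"],TR=o["tool_rot"])
P=cloud(c); q=(P-o["tool_pos"])@o["tool_rot"]
for a in range(0,110,8):   # top line of the held screw along tool x
    s=q[(abs(q[...,0]-a)<4)&(abs(q[...,1])<3)&(q[...,2]<10)&(q[...,2]>-40)]
    if len(s): print(a,len(s),np.percentile(s[:,2],5).round(1),end="; ")
E
python3 look.py w4
```

```text
8.6333 [541.04 -82.31  86.03] 0.2477255257222798 49.94318425655365 [-0.   0.7 -2.7] 16.53
0 207 -22.1; 8 254 -21.9; 16 224 -21.5; 24 217 -21.3; 32 244 -21.3; 40 244 -21.4; 48 254 -21.5; 56 262 -21.3; 64 265 -21.2; 72 277 -21.4; 80 244 -21.4;
```

View pics/w4.png

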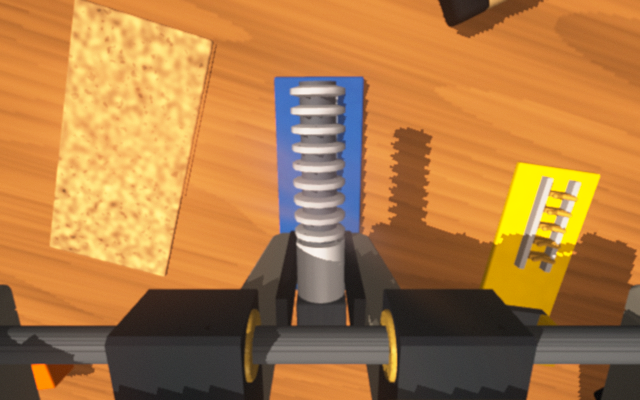

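```bash
cat > meas.py <<'E'
from pf import *
def ridges(f,ztool=-20.6):
    c=dict(np.load(f)); T,R=c["T"],c["TR"]; xs=np.arange(-5,100,.5); g=cv2.cvtColor(c["image"],cv2.COLOR_RGB2GRAY).astype(np.float32); out=[]
    D=c["depth"].astype(np.float32); dz=[]
    for x in xs:
        X=(R@np.stack([np.full(7,x),np.arange(-3,4.),np.full(7,ztool)])).T+T; p=X@c["R"].T+c["t"]
        u=(c["fx"]*p[:,0]/p[:,2]+c["cx"]).astype(np.float32)[None]; v=(c["fy"]*p[:,1]/p[:,2]+c["cy"]).astype(np.float32)[None]
        out.append(cv2.remap(g,u,v,cv2.INTER_LINEAR).mean()); dz.append((p[:,2]-cv2.remap(D,u,v,cv2.INTER_LINEAR)).mean())
    out=np.array(out); k,_=find_peaks(out,prominence=15); dz=np.array(dz)
    k2,_=find_peaks(dz,prominence=1)
    print("ridges bright",xs[k]); print("ridges depth",xs[k2])
    P=cloud(c); q=(P-T)@R   # lateral centre of thread
    for a in (20,40,60,80):
        s=q[(abs(q[...,0]-a)<8)&(abs(q[...,1])<20)&(q[...,2]<0)&(q[...,2]>-40)]; print("y",a,np.percentile(s[:,1],[1,99]).round(1),end=" ")
    print(); return xs,out,dz
def plate_in_tool(f,n,yl):
    c=dict(np.load(f)); p=run(f,(n,),{n:yl})[n]
    X=c["TR"].T@(np.array([*p[:2],c["T"][2]])-c["T"]); print("plate origin in tool",X.round(2),"yaw err",np.degrees(p[2]-np.arctan2(c["TR"][1,0],c["TR"][0,0])).round(2))
E
python3 - <<'E'
from meas import *
plate_in_tool("w4.npz","blue",(10,85)); xs,o,d=ridges("w4.npz"); print(o[50:110].round().astype(int).tolist()); print(xs[50:110:10])
E
```

```text
pose [538.21 -83.82] 16.96 width 58.2 slopes -0.004457327203797506 0.004457327203791181
16 [20.  33.5 46.5 59.  72.  85. ] [134. 134. 134. 134. 135. 135.]
22 [21.5 34.5 44.  59.5 68.5 85. ] [134. 134. 134. 134. 134. 135.]
plate origin in tool [-3.14  0.64  0.  ] yaw err 0.42
ridges bright [ 8.5 15.  23.  31.  39.  47.  55.  63.  71.  79. ]
ridges depth [ 5.  15.  23.5 32.  38.5 46.  52.  54.5 64.  68.  72.  76.  78.  86.
 88.  89.5 96.5]
y 20 [-10.3  12.1] y 40 [-10.6  12. ] y 60 [-10.9  11.6] y 80 [-10.8  11.2] 
[120, 121, 132, 173, 212, 221, 222, 214, 188, 160, 150, 148, 143, 132, 125, 125, 124, 124, 134, 172, 209, 220, 222, 216, 188, 159, 151, 147, 139, 130, 126, 125, 123, 118, 124, 169, 215, 223, 225, 219, 191, 161, 151, 146, 136, 125, 123, 123, 122, 117, 125, 174, 216, 226, 227, 223, 197, 161, 149, 142]
[20. 25. 30. 35. 40. 45.]
```

The fine screw is held level over the blue plate. Its ridges put the screw origin within about 0.3 mm of the plate's, so I'm lowering to just above the teeth.

Emit:
play_rows:
  motion:
    - [[0, 0, -0.2], [0, 0, 0.02], 0]
    - [[0, 0, 0], [0, 0, 0.02], 0]
    - [[0, 0, 0], [0, 0, 0.01], 0]
    - [[0, 0, 0], [0, 0, 0.006], 0]
    - [[0, 0, 0], [0, 0, 0.002], 0]
    - [[0, 0, 0], [0, 0, 0], 0]
    - [[0, 0, 0], [0, 0, 0], 0]

```text
clock: 9.27
tool_pos: [542.0, -82.6, 28.5]
tool_rot: [[0.957, 0.29, 0.001], [0.29, -0.957, -0.0], [0.001, 0.0, -1.0]]
force: [0.2, 0.0, -3.8]
grip_width: 0.249
finger_force: 49.9
```

```bash
python3 look.py w5; python3 - <<'E'
from meas import *
plate_in_tool("w5.npz","blue",(30,85)); ridges("w5.npz")
E
```

```text
9.2667 [542.   -82.64  28.48] 0.24890981114434155 49.943647384643555 [ 0.2  0.  -3.8] 16.86
0 204 -22.0; 8 256 -22.1; 16 213 -21.5; 24 226 -21.5; 32 238 -21.5; 40 249 -21.4; 48 252 -21.4; 56 261 -21.5; 64 263 -21.3; 72 280 -21.4; 80 239 -21.4; pose [538.24 -83.45] 16.78 width 58.1 slopes -0.005146297334043431 0.0051462973340366406
16 [13.5 25.5 35.5 45.5 55.5 65.  75.  84.5] [134. 133. 133. 133. 134. 134. 134. 135.]
22 [18.  25.  37.  46.5 56.  65.5 72.  84.5] [134. 133. 133. 133. 134. 134. 134. 135.]
plate origin in tool [-3.83 -0.31 -0.  ] yaw err -0.08
ridges bright [ 9.  15.  22.5 31.  39.  47.  55.  63.  71.  79. ]
ridges depth [15.  22.  23.5 32.5 37.  38.5 47.5 55.  60.  62.  64.5 65.5 71.  79.
 93. ]
y 20 [-10.3  12.2] y 40 [-10.5  12. ] y 60 [-10.9  11.6] y 80 [-11.2  11.2]
```

Emit:
play_rows:
  motion:
    - [[0, 0, 0], [-0.0007, -0.0006, 0], 0]
    - [[0, 0, 0], [0, 0, 0.002], 0]
    - [[0, 0, 0], [0, 0, 0.002], 0]
    - [[0, 0, 0], [0, 0, 0.001], 0]
    - [[0, 0, 0], [0, 0, 0.001], 0]
    - [[0, 0, 0], [0, 0, 0.001], 0]
    - [[0, 0, 0], [0, 0, 0.001], 0]
    - [[0, 0, 0], [0, 0, 0], 0]

```text
clock: 9.98
tool_pos: [540.5, -82.4, 19.7]
tool_rot: [[0.957, 0.29, -0.0], [0.29, -0.957, 0.0], [-0.0, -0.0, -1.0]]
force: [0.3, -0.3, -3.5]
grip_width: 0.248
finger_force: 49.9
```

Emit:
play_rows:
  motion:
    - [[0, 0, 0], [0, 0, 0.0005], 0]
    - [[0, 0, 0], [0, 0, 0.0005], 0]
    - [[0, 0, 0], [0, 0, 0.0005], 0]
    - [[0, 0, 0], [0, 0, 0.0005], 0]
    - [[0, 0, 0], [0, 0, 0], 0]

```text
clock: 10.4
tool_pos: [540.5, -82.3, 17.8]
tool_rot: [[0.957, 0.29, -0.0], [0.29, -0.957, 0.0], [-0.0, -0.0, -1.0]]
force: [-0.1, -0.7, -3.3]
grip_width: 0.248
finger_force: 49.9
```

Emit:
play_rows:
  motion:
    - [[0, 0, 0], [0, 0, 0.0005], 0]
    - [[0, 0, 0], [0, 0, 0.0005], 0]
    - [[0, 0, 0], [0, 0, 0], 0]

```text
clock: 10.65
tool_pos: [540.7, -82.4, 16.9]
tool_rot: [[0.957, 0.29, 0.0], [0.29, -0.957, 0.0], [0.0, 0.0, -1.0]]
force: [0.9, -0.2, -2.1]
grip_width: 0.25
finger_force: 49.9
```

Emit:
play_rows:
  motion:
    - [[0, 0, 0], [0, 0, 0.0004], 0]
    - [[0, 0, 0], [0, 0, 0.0003], 0]
    - [[0, 0, 0], [0, 0, 0], 0]

```text
clock: 10.9
tool_pos: [540.7, -82.4, 16.6]
tool_rot: [[0.957, 0.29, 0.0], [0.29, -0.957, -0.0], [0.0, 0.0, -1.0]]
force: [-1.8, 0.9, 3.7]
grip_width: 0.248
finger_force: 49.9
```

Emit:
play_rows:
  motion:
    - [[0, 0, 0], [0, 0, 0], 0.4]
    - [[0, 0, 0], [0, 0, 0], 0.5]
    - [[0, 0, 0], [0, 0, 0], 0.5]
    - [[0, 0, 0], [0, 0, -0.01], 0.5]
    - [[0, 0, 0], [0, 0, -0.03], 0.5]
    - [[0, 0, 0], [0, 0, -0.04], 0.55]
    - [[0, 0, 0], [-0.03, -0.01, -0.025], 0.55]
    - [[0, 0, 0], [-0.03, -0.01, 0], 0.55]
    - [[0, 0, 0], [0, 0, 0], 0.55]

```text
clock: 11.65
tool_pos: [472.7, -80.3, 122.5]
tool_rot: [[0.957, 0.29, -0.002], [0.29, -0.957, 0.0], [-0.002, -0.001, -1.0]]
force: [-0.7, -1.0, -1.1]
grip_width: 0.548
finger_force: 0.0
```

```bash
python3 look.py w6; python3 - <<'E'
from meas import *
c=dict(np.load("w6.npz")); p=run("w6.npz",("blue",),{"blue":(-5,85)})["blue"]
P=cloud(c); a=p[2]; B=np.array([[np.cos(a),np.sin(a)],[-np.sin(a),np.cos(a)]]); q=(P[...,:2]-p[:2])@B.T; z=P[...,2]
for n,x0,x1 in [("head",-36,-18),("neck",-10,10),("thr1",16,40),("thr2",60,84)]:
    k=(q[...,0]>x0)&(q[...,0]<x1)&(abs(q[...,1])<3); print(n,np.percentile(z[k],[5,50,95]).round(1))
xs,t=teeth(c,p,37); k,_=find_peaks(t[:,0],prominence=10); print("ridges",xs[k])
E
```

```text
11.65 [472.71 -80.28 122.55] 0.5480088433887326 0.0 [-0.7 -1.  -1.1] 16.86Traceback (most recent call last):
  File "<stdin>", line 2, in <module>
  File "pf.py", line 8, in run
    R[n]=p=fit(c,lo,hi,p0,yl[n])
           ~~~^^^^^^^^^^^^^^^^^^
  File "plate.py", line 14, in fit
    s=q[abs(q[:,0]-x)<1.5][:,1]; L.append(s.min());H.append(s.max())
                                          ~~~~~^^
    return umr_minimum(a, axis, None, out, keepdims, initial, where)
ValueError: zero-size array to reduction operation minimum which has no identity
```

View pics/w6.png

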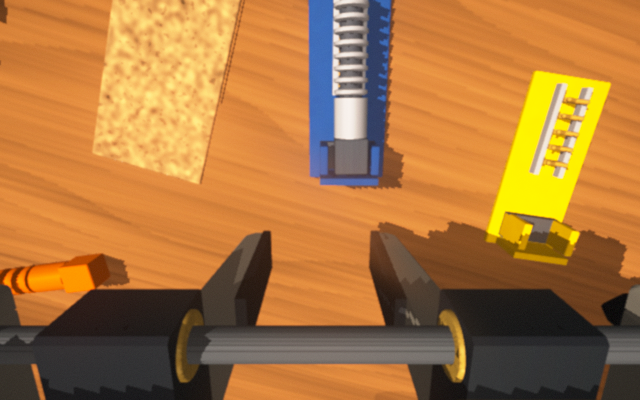

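The fine screw lies in the blue plate, with its head in the pocket at (350,160) and the thread over the teeth. The yellow plate is fully visible, pocket at (540,230).

```bash
python3 - <<'E'
from meas import *
c=dict(np.load("w6.npz")); p=np.array([538.2,-83.7,np.radians(16.8)])
P=cloud(c); a=p[2]; B=np.array([[np.cos(a),np.sin(a)],[-np.sin(a),np.cos(a)]]); q=(P[...,:2]-p[:2])@B.T; z=P[...,2]
for n,x0,x1 in [("head",-36,-18),("neck",-10,10),("thr1",16,40),("thr2",40,62)]:
    k=(q[...,0]>x0)&(q[...,0]<x1)&(abs(q[...,1])<3); print(n,k.sum(),np.percentile(z[k],[5,50,95]).round(1) if k.any() else "")
p=run("w6.npz",("yellow",),{"yellow":(0,85)})["yellow"]
for z in (18,20):
    xs,t=teeth(c,p,z); print(z,"a",t[20:110,1].round().astype(int).tolist()); print("b",t[20:110,2].round().astype(int).tolist())
print(xs[20:110:10])
E
```

```text
head 811 [ 37.5 225.6 228.3]
neck 257 [36.7 37.8 38.9]
thr1 325 [32.8 35.1 38.2]
thr2 312 [33.  35.3 38.3]
pose [ 524.79 -252.03] 8.41 width 59.9 slopes 4.7016371909548336e-05 -4.701637190928792e-05
16 [24.5 27.5 36.  48.  60.  72. ] [-190. -188. -189. -187. -182. -177.]
22 [23.5 35.5 47.  58.5 69.5 77.5] [-157. -156. -154. -153. -152. -158.]
18 a [121, 121, 121, 121, 122, 123, 127, 133, 139, 142, 143, 140, 138, 138, 140, 143, 142, 138, 129, 123, 122, 122, 121, 121, 121, 121, 121, 122, 124, 128, 135, 139, 141, 143, 143, 140, 138, 138, 141, 141, 137, 130, 123, 122, 121, 121, 121, 121, 121, 122, 122, 124, 128, 134, 138, 140, 142, 143, 143, 141, 138, 138, 139, 137, 130, 124, 123, 122, 122, 122, 121, 121, 122, 122, 124, 129, 135, 138, 139, 140, 142, 144, 143, 141, 139, 139, 138, 135, 128, 123]
b [192, 191, 191, 192, 192, 190, 188, 184, 182, 183, 189, 193, 195, 195, 192, 189, 186, 188, 189, 191, 191, 191, 192, 193, 192, 191, 192, 193, 192, 189, 184, 181, 182, 186, 191, 193, 194, 194, 192, 191, 190, 191, 191, 191, 191, 192, 192, 192, 191, 191, 192, 191, 188, 183, 179, 178, 180, 185, 189, 1
[... 400 characters left out ...]
126, 125, 126, 128, 131, 135, 137, 139, 141, 143, 142, 139, 136, 136, 138, 137, 133, 128, 127, 126, 126, 126, 126, 125, 125, 126, 128, 132, 136, 137, 138, 139, 142, 144, 142, 138, 136, 136, 138, 135, 131, 126]
b [176, 176, 176, 177, 176, 174, 173, 171, 171, 175, 184, 193, 196, 197, 196, 192, 185, 179, 176, 175, 175, 176, 176, 176, 176, 176, 177, 177, 176, 175, 172, 169, 172, 180, 189, 194, 196, 196, 194, 190, 183, 178, 175, 175, 176, 176, 176, 175, 176, 176, 176, 174, 172, 169, 167, 168, 172, 182, 190, 195, 196, 196, 195, 191, 184, 177, 175, 175, 176, 175, 175, 175, 176, 176, 175, 172, 168, 165, 164, 167, 173, 183, 191, 195, 196, 196, 193, 189, 181, 177]
[20. 25. 30. 35. 40. 45. 50. 55. 60.]
```

Neck, head and thread tops all measure about 38 mm, so the fine screw is fully seated. The yellow teeth show at 26, 38, 50 and 62, which confirms its pose. Next is the coarse screw.

Emit:
play_rows:
  motion:
    - [[0, 0, 5.1], [0, 0, 0], 0.55]
    - [[0, 0, 0], [0.005, -0.018, 0], 0.55]
    - [[0, 0, 0], [0.01, -0.036, 0], 0.55]
    - [[0, 0, 0], [0.01, -0.038, 0], 0.55]
    - [[0, 0, 0], [0.01, -0.038, 0], 0.55]
    - [[0, 0, 0], [0.01, -0.038, 0], 0.55]
    - [[0, 0, 0], [0.011, -0.038, 0], 0.55]
    - [[0, 0, 0], [0.011, -0.038, 0], 0.55]
    - [[0, 0, 0], [0.011, -0.038, 0], 0.55]
    - [[0, 0, 0], [0.01, -0.036, 0], 0.55]
    - [[0, 0, 0], [0.008, -0.03, 0], 0.55]
    - [[0, 0, 0], [0.0034, -0.0146, 0], 0.55]
    - [[0, 0, 0], [0, 0, 0.01], 0.55]
    - [[0, 0, 0], [0, 0, 0.03], 0.55]
    - [[0, 0, 0], [0, 0, 0.02], 0.55]
    - [[0, 0, 0], [0, 0, 0], 0.55]

```text
clock: 13.03
tool_pos: [498.1, 291.8, 57.0]
tool_rot: [[0.979, 0.204, -0.006], [0.204, -0.979, -0.004], [-0.007, 0.003, -1.0]]
force: [-0.6, 0.7, -0.5]
grip_width: 0.547
finger_force: 0.0
```

Emit:
play_rows:
  motion:
    - [[0, 0, 0], [0, 0, 0], 0.55]
    - [[0, 0, 0], [0, 0, 0], 0.55]

```text
clock: 13.2
tool_pos: [501.4, 293.9, 61.8]
tool_rot: [[0.979, 0.203, 0.0], [0.203, -0.979, 0.0], [0.0, 0.0, -1.0]]
force: [-0.4, 1.2, 0.1]
grip_width: 0.551
finger_force: 0.0
```

Emit:
play_rows:
  motion:
    - [[0, 0, 0], [-0.0047, -0.0021, 0], 0.55]
    - [[0, 0, 0], [0, 0, 0.015], 0.55]
    - [[0, 0, 0], [0, 0, 0.02], 0.55]
    - [[0, 0, 0], [0, 0, 0.0098], 0.55]
    - [[0, 0, 0], [0, 0, 0], 0.55]
    - [[0, 0, 0], [0, 0, 0], 0]
    - [[0, 0, 0], [0, 0, 0], 0]
    - [[0, 0, 0], [0, 0, 0], 0]
    - [[0, 0, 0], [0, 0, 0], 0]
    - [[0, 0, 0], [0, 0, 0], 0]
    - [[0, 0, 0], [0, 0, 0], 0]
    - [[0, 0, 0], [0, 0, 0], 0]

```text
clock: 14.2
tool_pos: [496.2, 296.0, 17.1]
tool_rot: [[0.979, 0.204, 0.001], [0.204, -0.979, 0.001], [0.001, -0.0, -1.0]]
force: [-1.2, -0.9, 6.2]
grip_width: 0.254
finger_force: 50.0
```

Emit:
play_rows:
  motion:
    - [[0, 0, 0], [0, 0, -0.01], 0]
    - [[0, 0, 0], [0, 0, -0.02], 0]
    - [[0, 0, 0], [0, 0, -0.03], 0]
    - [[0, 0, 0], [0, 0, -0.02], 0]
    - [[0, 0, 0], [-0.004, 0.016, 0], 0]
    - [[0, 0, 0], [-0.007, 0.03, 0], 0]
    - [[0, 0, 0], [-0.009, 0.038, 0], 0]
    - [[0, 0, 0], [-0.009, 0.038, 0], 0]
    - [[0, 0, 0], [-0.009, 0.038, 0], 0]
    - [[0, 0, 0], [-0.009, 0.038, 0], 0]
    - [[0, 0, 0], [-0.007, 0.029, 0], 0]
    - [[0, 0, 0], [-0.004, 0.012, 0], 0]
    - [[0, 0, 0], [0, 0, 0], 0]
    - [[0, 0, 0], [0, 0, 0.02], 0]
    - [[0, 0, 0], [0, 0, 0.03], 0]
    - [[0, 0, 0], [0, 0, 0.022], 0]
    - [[0, 0, 0], [0, 0, 0.01], 0]
    - [[0, 0, 0], [0, 0, 0.004], 0]
    - [[0, 0, 0], [0, 0, 0], 0]
    - [[0, 0, 0], [0, 0, 0], 0]

```text
clock: 15.87
tool_pos: [488.1, 50.2, 10.9]
tool_rot: [[0.979, 0.204, 0.0], [0.204, -0.979, 0.0], [0.0, 0.0, -1.0]]
force: [0.8, -0.1, -3.9]
grip_width: 0.258
finger_force: 50.0
```

Emit:
play_rows:
  motion:
    - [[0, 0, 0], [0, 0, 0.002], 0]
    - [[0, 0, 0], [0, 0, 0.001], 0]
    - [[0, 0, 0], [0, 0, 0.0007], 0]
    - [[0, 0, 0], [0, 0, 0.0005], 0]
    - [[0, 0, 0], [0, 0, 0], 0]

```text
clock: 16.28
tool_pos: [488.0, 49.9, 6.4]
tool_rot: [[0.979, 0.204, 0.001], [0.204, -0.979, 0.0], [0.001, 0.0, -1.0]]
force: [-0.4, 0.5, -2.0]
grip_width: 0.253
finger_force: 50.0
```

Emit:
play_rows:
  motion:
    - [[0, 0, 0], [0, 0, 0.0004], 0]
    - [[0, 0, 0], [0, 0, 0], 0]
    - [[0, 0, 0], [0, 0, 0], 0.45]
    - [[0, 0, 0], [0, 0, 0], 0.45]
    - [[0, 0, 0], [0, 0, 0], 0.45]
    - [[0, 0, 0], [0.01, 0, 0], 0.45]
    - [[0, 0, 0], [0.014, 0, 0], 0.45]
    - [[0, 0, 0], [0.007, 0, 0], 0.45]
    - [[0, 0, 0], [0, 0, 0], 0]
    - [[0, 0, 0], [0, 0, 0], 0]
    - [[0, 0, 0], [0, 0, 0], 0]
    - [[0, 0, 0], [0, 0, 0], 0]
    - [[0, 0, 0], [0, 0, 0], 0]
    - [[0, 0, 0], [0, 0, 0], 0]

```text
clock: 17.45
tool_pos: [517.4, 56.1, 5.6]
tool_rot: [[0.979, 0.204, -0.001], [0.204, -0.979, -0.0], [-0.001, -0.0, -1.0]]
force: [0.2, -0.6, -3.0]
grip_width: 0.247
finger_force: 50.0
```

Emit:
play_rows:
  motion:
    - [[0, 0, 0], [0, 0, -0.01], 0]
    - [[0, 0, 0], [0, 0, -0.02], 0]
    - [[0, 0, 0], [0, 0, -0.03], 0]
    - [[0, 0, 0], [0, 0, -0.02], 0]
    - [[0, 0, 0], [-0.003, 0.016, 0], 0]
    - [[0, 0, 0], [-0.005, 0.03, 0], 0]
    - [[0, 0, 0], [-0.0065, 0.038, 0], 0]
    - [[0, 0, 0], [-0.0065, 0.038, 0], 0]
    - [[0, 0, 0], [-0.0065, 0.038, 0], 0]
    - [[0, 0, 0], [-0.0065, 0.038, 0], 0]
    - [[0, 0, 0], [-0.0065, 0.038, 0], 0]
    - [[0, 0, 0], [-0.0065, 0.035, 0], 0]
    - [[0, 0, 0], [-0.0035, 0.02, 0], 0]
    - [[0, 0, 0], [-0.0021, 0.0123, 0], 0]
    - [[0, 0, 3.35], [0, 0, 0], 0]
    - [[0, 0, 0], [0, 0, 0], 0]
    - [[0, 0, 0], [0, 0, 0.02], 0]
    - [[0, 0, 0], [0, 0, 0.01], 0]
    - [[0, 0, 0], [0, 0, 0], 0]
    - [[0, 0, 0], [0, 0, 0], 0]

```text
clock: 19.12
tool_pos: [527.7, -250.3, 55.3]
tool_rot: [[0.989, 0.148, -0.002], [0.148, -0.989, 0.001], [-0.002, -0.001, -1.0]]
force: [-0.5, -0.2, -3.7]
grip_width: 0.25
finger_force: 50.0
```

```bash
python3 look.py w7; python3 - <<'E'
from meas import *
plate_in_tool("w7.npz","yellow",(30,85)); ridges("w7.npz")
E
```

```text
19.1167 [ 527.73 -250.33   55.26] 0.25025280429165286 49.99631702899933 [-0.5 -0.2 -3.7] 8.51
0 201 -22.0; 8 258 -22.2; 16 178 -21.8; 24 216 -20.9; 32 257 -21.8; 40 213 -21.8; 48 251 -21.2; 56 294 -21.7; 64 275 -21.6; 72 307 -21.0; 80 270 -21.6; pose [ 524.6  -252.33] 8.26 width 58.2 slopes -0.002996530153503422 0.002996530145875767
16 [15.5 32.  49.  66.  83. ] [-140. -137. -135. -133. -133.]
22 [17.5 33.5 50.  66.5 83. ] [-140. -138. -135. -133. -133.]
plate origin in tool [-3.39  1.51  0.  ] yaw err -0.25
ridges bright [10.5 16.  30.5 42.5 55.  67.  79.  84. ]
ridges depth [20.5 29.5 36.  39.5 53.  58.  68.5 73.5 78.  89.5 91.  98.5]
y 20 [-10.2  12.5] y 40 [-9.9 12.2] y 60 [-10.2  12.7] y 80 [-9.8 12.4]
```

View pics/w7.png

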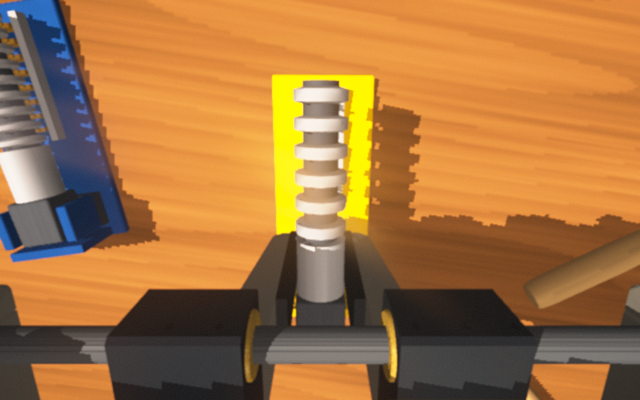

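The coarse screw is held over the yellow plate, ridges at column 322, rows 94–228. I need the ridge edges rather than the brightness peaks.

```bash
python3 - <<'E'
from meas import *
for f in ("w4.npz","w7.npz"):
    xs,o,d=ridges(f)
    g=np.gradient(o); i=range(30,210)
    up,_=find_peaks(g,height=8); dn,_=find_peaks(-g,height=8); print("up",xs[up],"dn",xs[dn]); print(xs[120],o[120:].round().astype(int).tolist())
E
```

```text
ridges bright [ 8.5 15.  23.  31.  39.  47.  55.  63.  71.  79. ]
ridges depth [ 5.  15.  23.5 32.  38.5 46.  52.  54.5 64.  68.  72.  76.  78.  86.
 88.  89.5 96.5]
y 20 [-10.3  12.1] y 40 [-10.6  12. ] y 60 [-10.9  11.6] y 80 [-10.8  11.2] 
up [ 5.5 13.5 21.5 29.5 37.5 45.5 53.5 61.5 69.5 77.5 84.5] dn [10.5 16.  18.5 24.  26.5 32.  34.  40.  42.  48.  50.  56.  64.  72.
 80. ]
55.0 [230, 227, 199, 161, 146, 135, 121, 117, 117, 115, 110, 105, 118, 176, 223, 231, 233, 232, 203, 158, 142, 127, 116, 115, 115, 113, 107, 105, 122, 177, 225, 231, 233, 233, 204, 157, 137, 119, 114, 114, 114, 109, 104, 107, 121, 176, 221, 231, 232, 230, 200, 153, 129, 116, 113, 113, 110, 106, 110, 137, 148, 147, 146, 146, 147, 147, 147, 147, 146, 144, 143, 144, 144, 145, 146, 147, 148, 149, 152, 153, 153, 152, 150, 150, 153, 154, 156, 156, 155, 154]
ridges bright [10.5 16.  30.5 42.5 55.  67.  79.  84. ]
ridges depth [20.5 29.5 36.  39.5 53.  58.  68.5 73.5 78.  89.5 91.  98.5]
y 20 [-10.2  12.5] y 40 [-9.9 12.2] y 60 [-10.2  12.7] y 80 [-9.8 12.4] 
up [ 9.5 14.5 26.5 38.5 50.5 62.5 74.5 83. ] dn [11.5 20.  32.  44.  56.  68.  80.  85. ]
55.0 [241, 233, 198, 163, 151, 147, 145, 144, 143, 143, 142, 142, 141, 139, 136, 169, 223, 240, 240, 240, 240, 240, 241, 242, 242, 236, 188, 149, 139, 136, 137, 136, 136, 136, 135, 136, 135, 132, 130, 167, 224, 241, 240, 240, 240, 240, 241, 241, 242, 235, 189, 141, 133, 133, 133, 142, 195, 223, 223, 217, 188, 166, 168, 169, 169, 168, 167, 165, 162, 160, 158, 156, 155, 156, 158, 161, 165, 168, 168, 169, 170, 170, 170, 170, 169, 169, 169, 168, 168, 168]
```

Emit:
play_rows:
  motion:
    - [[0, 0, 0.2], [-0.0005, 0.0003, 0], 0]
    - [[0, 0, 0], [0, 0, 0.012], 0]
    - [[0, 0, 0], [0, 0, 0.01], 0]
    - [[0, 0, 0], [0, 0, 0.004], 0]
    - [[0, 0, 0], [0, 0, 0], 0]
    - [[0, 0, 0], [0, 0, 0], 0]

```text
clock: 19.67
tool_pos: [527.6, -251.6, 29.1]
tool_rot: [[0.99, 0.143, -0.001], [0.143, -0.99, 0.001], [-0.001, -0.001, -1.0]]
force: [0.7, -1.0, -2.2]
grip_width: 0.245
finger_force: 50.0
```

```bash
python3 look.py w8; python3 - <<'E'
from meas import *
plate_in_tool("w8.npz","yellow",(40,85)); xs,o,d=ridges("w8.npz"); g=np.gradient(o)
up,_=find_peaks(g,height=8); dn,_=find_peaks(-g,height=8); print("up",xs[up],"dn",xs[dn])
E
```

```text
19.6667 [ 527.56 -251.62   29.13] 0.24510424894876667 49.99627947807312 [ 0.7 -1.  -2.2] 8.22
0 209 -22.2; 8 255 -22.0; 16 185 -21.9; 24 208 -21.3; 32 258 -21.6; 40 221 -21.7; 48 245 -20.9; 56 292 -21.7; 64 276 -21.6; 72 307 -21.1; 80 270 -21.5; Traceback (most recent call last):
  File "<stdin>", line 2, in <module>
  File "meas.py", line 17, in plate_in_tool
    c=dict(np.load(f)); p=run(f,(n,),{n:yl})[n]
                          ~~~^^^^^^^^^^^^^^^
  File "pf.py", line 8, in run
    R[n]=p=fit(c,lo,hi,p0,yl[n])
           ~~~^^^^^^^^^^^^^^^^^^
  File "plate.py", line 16, in fit
    E=np.median([q[abs(q[:,1]-y)<2][:,0].max() for y in range(-22,23,4)])
                 ~~~~~~~~~~~~~~~~~~~~~~~~~~~^^
    return umr_maximum(a, axis, None, out, keepdims, initial, where)
ValueError: zero-size array to reduction operation maximum which has no identity
```

```bash
sed -i 's/for y in range(-22,23,4)\])/for y in range(-26,27,2) if abs(y)>13 and (abs(q[:,1]-y)<2).any()])/' plate.py; python3 - <<'E'
from meas import *
c=dict(np.load("w8.npz")); hsv=cv2.cvtColor(c["image"],cv2.COLOR_RGB2HSV); print(hsv[90:200:30,290].tolist(),hsv[90:200:30,360].tolist())
plate_in_tool("w7.npz","yellow",(40,85));
try: plate_in_tool("w8.npz","yellow",(40,85))
except Exception as e: print(e)
xs,o,d=ridges("w8.npz"); g=np.gradient(o)
up,_=find_peaks(g,height=8); dn,_=find_peaks(-g,height=8); print("up",xs[up],"dn",xs[dn])
E
```

```text
[[29, 255, 255], [29, 255, 255], [29, 253, 255], [29, 228, 255]] [[29, 255, 255], [22, 250, 217], [22, 240, 217], [21, 227, 217]]
pose [ 524.58 -252.15] 8.07 width 58.3 slopes -0.0025690771783518913 0.002569077179018588
16 [15.5 32.5 49.  66.  83. ] [-140. -137. -135. -133. -133.]
22 [17.  33.5 50.  66.5 83. ] [-140. -137. -135. -133. -133.]
plate origin in tool [-3.38  1.34  0.  ] yaw err -0.44
pose [ 520.86 -235.09] 9.54 width 18.4 slopes 0.41650410071404365 0.4241798420311325
16 [] []
22 [] []
plate origin in tool [ -4.26 -17.31   0.02] yaw err 1.32
ridges bright [10.5 16.  30.5 43.  55.  67.  79.  84. ]
ridges depth [16.5 18.  23.  27.5 33.  42.  47.5 51.5 64.5 78.5]
y 20 [-10.   12.6] y 40 [-10.   12.1] y 60 [-10.2  12.6] y 80 [-9.8 12.4] 
up [10.  14.5 26.5 38.5 50.5 62.5 74.5 83. ] dn [11.5 20.  32.  44.  56.  68.  80.  86.5]
```

```bash
sed -i 's/("yellow",(25,150,80)/("yellow",(19,190,120)/' pf.py; python3 - <<'E'
from meas import *
for f in ("w1.npz","w7.npz","w8.npz"):
    try: c=dict(np.load(f)); plate_in_tool(f,"yellow",(40,85)) if "T" in c else run(f,("yellow",))
    except Exception as e: print(f,e)
E
```

```text
pose [ 525.45 -251.98] 8.11 width 60.9 slopes 0.001669723708609499 -0.0016697237667337365
16 [28.5 40.  52.  63.5 75. ] [-175. -180. -184. -186. -187.]
22 [30.5 41.5 53.5 65.  76. ] [-176. -181. -184. -186. -187.]
pose [ 525.21 -252.63] 8.23 width 59.4 slopes -0.004034967360821067 0.004034967359374734
16 [31.5 48.5 65.5 82.5] [-138. -135. -133. -133.]
22 [16.5 33.  49.5 66.  82.5] [-141. -138. -135. -133. -133.]
plate origin in tool [-2.84  1.9   0.  ] yaw err -0.28
pose [ 524.94 -252.61] 8.29 width 59.9 slopes 0.001963748401419698 -0.0019637484260533957
16 [22.5 37.5 52.5 67.5 82. ] [-140. -138. -135. -133. -133.]
22 [24.5 39.  53.  68.  82. ] [-140. -138. -135. -133. -133.]
plate origin in tool [-2.73  0.61  0.  ] yaw err 0.07
```

Emit:
play_rows:
  motion:
    - [[0, 0, 0], [-0.0002, -0.0005, 0], 0]
    - [[0, 0, 0], [0, 0, 0.002], 0]
    - [[0, 0, 0], [0, 0, 0.002], 0]
    - [[0, 0, 0], [0, 0, 0.001], 0]
    - [[0, 0, 0], [0, 0, 0.001], 0]
    - [[0, 0, 0], [0, 0, 0.001], 0]
    - [[0, 0, 0], [0, 0, 0.001], 0]
    - [[0, 0, 0], [0, 0, 0.001], 0]
    - [[0, 0, 0], [0, 0, 0], 0]

```text
clock: 20.47
tool_pos: [527.6, -251.3, 20.6]
tool_rot: [[0.99, 0.143, -0.0], [0.143, -0.99, 0.0], [-0.0, -0.0, -1.0]]
force: [0.4, 1.2, -4.1]
grip_width: 0.246
finger_force: 50.0
```

Emit:
play_rows:
  motion:
    - [[0, 0, 0], [0, 0, 0.001], 0]
    - [[0, 0, 0], [0, 0, 0.0006], 0]
    - [[0, 0, 0], [0, 0, 0.0006], 0]
    - [[0, 0, 0], [0, 0, 0.0006], 0]
    - [[0, 0, 0], [0, 0, 0], 0]

```text
clock: 20.88
tool_pos: [527.7, -251.3, 17.9]
tool_rot: [[0.99, 0.143, -0.0], [0.143, -0.99, 0.0], [-0.0, -0.0, -1.0]]
force: [-0.2, -0.8, -2.1]
grip_width: 0.247
finger_force: 50.0
```

Emit:
play_rows:
  motion:
    - [[0, 0, 0], [0, 0, 0.0005], 0]
    - [[0, 0, 0], [0, 0, 0.0005], 0]
    - [[0, 0, 0], [0, 0, 0.0003], 0]
    - [[0, 0, 0], [0, 0, 0], 0]

```text
clock: 21.22
tool_pos: [527.7, -251.3, 16.6]
tool_rot: [[0.99, 0.143, 0.0], [0.143, -0.99, -0.0], [0.0, 0.0, -1.0]]
force: [-0.5, 1.7, -3.3]
grip_width: 0.246
finger_force: 50.0
```

Emit:
play_rows:
  motion:
    - [[0, 0, 0], [0, 0, 0.0004], 0]
    - [[0, 0, 0], [0, 0, 0.0003], 0]
    - [[0, 0, 0], [0, 0, 0], 0]

```text
clock: 21.47
tool_pos: [527.8, -251.4, 16.5]
tool_rot: [[0.99, 0.143, 0.0], [0.143, -0.99, -0.0], [0.0, 0.0, -1.0]]
force: [-1.4, 0.4, 4.1]
grip_width: 0.248
finger_force: 50.0
```

Seated contact at the same height as the fine screw. Releasing, withdrawing and checking.

Emit:
play_rows:
  motion:
    - [[0, 0, 0], [0, 0, 0], 0.4]
    - [[0, 0, 0], [0, 0, 0], 0.5]
    - [[0, 0, 0], [0, 0, 0], 0.5]
    - [[0, 0, 0], [0, 0, -0.01], 0.5]
    - [[0, 0, 0], [0, 0, -0.03], 0.5]
    - [[0, 0, 0], [0, 0, -0.04], 0.55]
    - [[0, 0, 0], [-0.03, -0.02, -0.03], 0.55]
    - [[0, 0, 0], [-0.03, -0.02, -0.02], 0.55]
    - [[0, 0, 0], [-0.01, -0.03, -0.02], 0.55]
    - [[0, 0, 0], [0, 0, 0], 0.55]
    - [[0, 0, 0], [0, 0, 0], 0.55]

```text
clock: 22.38
tool_pos: [452.4, -193.4, 164.6]
tool_rot: [[0.99, 0.144, 0.003], [0.144, -0.99, -0.001], [0.003, 0.002, -1.0]]
force: [0.6, -0.8, -0.4]
grip_width: 0.552
finger_force: 0.0
```

```bash
python3 look.py w9; python3 - <<'E'
from h import *
c=dict(np.load("w9.npz")); P=cloud(c); z=P[...,2]
for pl,p in dict(yellow=(525,-252.3,8.25),blue=(538.2,-83.7,16.8)).items():
    a=np.radians(p[2]); B=np.array([[np.cos(a),np.sin(a)],[-np.sin(a),np.cos(a)]]); q=(P[...,:2]-p[:2])@B.T
    for n,x0,x1 in [("head",-37,-17),("neck",-10,10),("thr1",16,40),("thr2",45,65),("thr3",65,84)]:
        k=(q[...,0]>x0)&(q[...,0]<x1)&(abs(q[...,1])<3)&(z<60); print(pl,n,k.sum(),np.percentile(z[k],[5,50,95]).round(1) if k.any() else "")
E
```

```text
22.3833 [ 452.42 -193.44  164.65] 0.5516239312135525 0.0 [ 0.6 -0.8 -0.4] 8.28
yellow head 171 [36.9 38.1 39.1]
yellow neck 185 [36.7 37.7 38.9]
yellow thr1 239 [32.8 35.1 38.5]
yellow thr2 210 [32.6 34.4 38.2]
yellow thr3 217 [32.7 36.7 38.6]
blue head 190 [36.6 37.9 39.3]
blue neck 203 [36.6 37.7 39. ]
blue thr1 272 [32.7 35.  38.4]
blue thr2 21 [32.7 33.9 34.8]
blue thr3 0
```

View pics/w9.png

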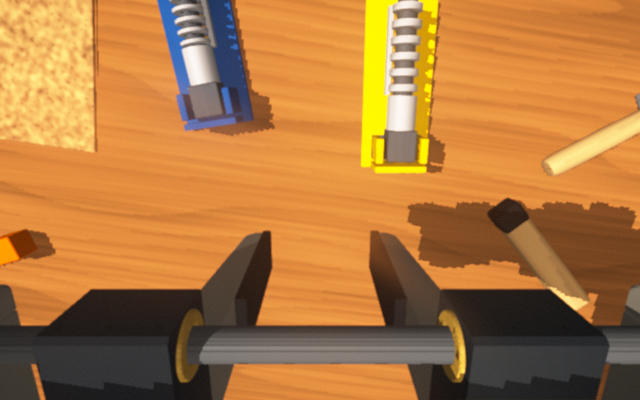

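Both screws lie seated, heads in the pockets at (206,100) in blue and (402,146) in yellow. All tops measure about 38 mm, and the gripper is clear.

```bash
python3 -c "
from workcell import env
print(env.sign_off())"
```

```text
the job is handed in; nothing more can be done
None
```

The job is handed in at about 22 s of the 72 s: the fine screw is seated in the blue plate and the coarse screw in the yellow plate, with head, neck and thread tops at about 38 mm as they should be when seated (the far end of the fine thread was out of view), and the guide pin and other bench items were not touched.

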